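# Turn the drained microtube rack right way up and load it into the reader

## Robot

A 6-joint arm with a two-finger parallel gripper is mounted at the origin on the work surface. World frame = base frame: x ahead of the robot, y to its left, z up, the work surface at z = 0. Lengths are in m, angles in degrees, forces in N, time in s.
With the tool pointing down it reaches from about 0.325 to 0.9 m from the base axis. Payload 6.1 kg.
Tool frame: the origin (TCP) lies at the very end of the fingers, on their centre line; the grasp point (between the pads) lies 19 mm behind it (manip.grip_depth is the distance from the TCP to the grasp point, in m); z points along the fingers, y is the line along which they close (so a half turn about z gives the same grasp; the last joint's range is limited). The gripper opens to 87 mm and grips with 3 to 60 N. Pads are 19 mm wide; open, the fingers measure 117 mm over their backs; the gripper's body (75 mm by 190 mm) begins 51 mm behind the grasp point.
Start: joints at [65.483, 12.628, 87.462, -0, 79.91, -7.225], TCP at [0.186, 0.597, 0.223] pointing down, gripper open.
Joint ranges: [-170.65, 170.65], [-52.31, 119.04], [5.05, 147.46], [-71.25, 251.25], [11.57, 151.72], [-153.62, 153.62]. Speed limits (degrees/s): [147.25, 147.25, 172.46, 180, 180, 180].

## Interface

Orientations are given as a 3x3 rotation matrix whose columns are the frame's x, y, z axes.
In Python, from bench import status, imaging, manip gives the robot as it stands.
- The arm moves only by the tool arm_command, never from a script. Its argument "moves" is a list of rows, each a list of 6 numbers: the shift along the tool's x, y, z scaled (see below), then the turn, a rotation vector about the tool's x, y, z scaled (see below). In form: [[dx, dy, dz, wx, wy, wz], ...]. A call has 1 to 10 rows; each row shifts and turns the commanded pose from where the row before left it, along the tool's axes as they then stand; what a row does not reach is not made up. The controller multiplies each number of a shift by 50 mm and each number of a turn by 0.08 rad. A row lasts 1/10 s, in which the tool goes at most 50 mm and 8.59 degrees, less where a joint would pass 70% of its speed; a pose out of reach is approached as far as the arm can. A call with a number of a shift or a turn outside -1 to 1 is refused whole. A call with a gripper value outside its range is refused whole. "gripper" is the opening, from -1 (shut) to 1 (fully open), set as the call begins (left out, the last holds). The fingers move at their own pace and stop on an object; the grip force is fixed at half the most. Time passes only in rows, so rows that do not move let the fingers close. It gives the time, the measured TCP pose, the force, the opening and the grip force at its end, in the units of the state.
- status.observe(): the state, without advancing time (a new reading comes with each control period).
- imaging.get_image(name): name is "scene" or "top"; returns (picture, depth): 400x640x3 uint8, blue, green, red; 400x640 float32, m along the optical axis (not along the pixel's ray), 0 where there is no reading.
- imaging.camera_params(name): a dict with "K" (3x3 intrinsics, pixels), "origin" and "rotation" of the camera in the world. Camera axes: x right, y up, looking along -z (the intrinsics and any distortion apply to the point x, -y, -z); pixel columns grow to the right and rows downward; lengths in m; the calibration is good to about 2 mm. A picture is of the moment at which its call begins. camera_params takes no time and is no camera call.
- manip.finish_job(): hands the job in; it is judged then, once.
The state is a dict: "time_s": time; "joints": joint angles; "joint_velocities": joint speeds; "tau": joint torques, N m; "eef_pos": TCP position; "tool_rot": TCP orientation; "wrist_force": force on the tool from outside, world axes, zero at the start; "wrist_torque": the same for the moment, N m; "width": finger opening in m; "finger_force": force on a finger pad.
Only numpy, scipy, OpenCV 4.12 (cv2) and the standard library are available. Lean on these libraries where they do the work, as an engineer would, in place of code of your own. Each camera call takes 0.05 s, during which the arm holds its last target. There are 200 camera calls.

## Task

Two microtube racks were left on the steel draining stand; one of them still lies upside down, well bottoms up. Turn that rack right way up, its open holes on top, and load it fully home into the tube reader's bay: flat on the bench, between the rails, its long side flush against the back stop. Leave the other rack and the other things on the bench where they are.

Things in the scene. Friction and masses are not known exactly. Their poses are not given: they have to be found in the camera images.
- rack_center (a point): Centre of the upside-down white 24-place microtube rack, a flat block 80 x 118 x 32 mm (own x, y, z), about 90 g. Own +z points out of the deck with the 24 round 11 mm holes (down at the start); the other face has a thin rim and 24 well bottoms level with it, flat to the touch. 80 mm is too wide for most grippers; the 32 mm thickness can be gripped once it stands on a long side.
- other_rack: The second rack, same make, already right way up (holes up) beside the first on the stand, about 150 mm from it. Origin: centre of its underside, z up. To be left alone.
- stand: Steel draining stand, fixed. Origin on the bench under the shelf's middle; x points from the open front to the backrest, y along the shelf, z up. Shelf top 55 mm up, 55 mm deep (x -27.5 to 27.5), 310 mm long, front edge folded down 12 mm, an end plate at each end. Open below, save a 9 mm high drip tray (x -57.5 to 57.5). The racks lie along the shelf, 26 to 33 mm overhanging its front edge.
- backrest_foot (a point): Middle of the line where the backrest meets the shelf (stand x 27.5, z 55 mm), axes as the stand. The backrest, 3 mm sheet, rises 48 mm and leans back 10 degrees from vertical. Each rack's far long side is 1 to 8 mm in front of it. A rack tipped up by its overhanging side ends on its far side (32 mm deep, 80 mm tall), leaning on the backrest and standing about 30 mm above it.
- bay: Rack bay of the white tube reader, fixed, its floor level with the bench. Origin on the bench at the middle of the flat stop face; x points into the reader (push direction), y along the stop, z up. Stop = front of the reader's housing (58 high, 160 wide, 80 mm deep). Rack home: centre at x -40, y within 4 mm of 0, z 16 mm, long side on the stop, front 30 mm out of the straight rails.
- bay_mouth (a point): On the bench in the middle between the front ends of the two straight guide rails, 50 mm in front of the stop, axes as the bay. Rails: 18 mm high, 8 mm thick, inner faces 126 mm apart (y +-63 mm) from here to the stop; in front of here they flare outwards over another 28 mm to about 148 mm apart.
- tube_rack: Bystander: white rack of red- and yellow-capped blood tubes, 66 x 140 x 90 mm, origin under its centre.
- beaker: Bystander: clear plastic beaker, 90 mm across, 120 mm high, origin under its centre.
- stapler: Bystander: red and black stapler, 135 x 34 x 46 mm, origin under its centre.

How it is judged:
By the outcome, as a careful person would: the job done as asked, in the order asked, and still so for the second after the job is handed in, with the robot touching nothing.
It also fails if it takes over 72 s, if anything falls off the work surface, if the arm or the gripper's body presses on something with over 40 N, if the wrist force passes 120 N, or if a joint passes its speed limit or range.

## Working session

There is one attempt and no reset: what is moved stays moved. The work goes in short steps, Python scripts to look and compute and a tool call to move; the robot and the scene stay as the last step left them, time stands still between calls to the robot, and variables do not carry over. Pictures are saved under pics/ and viewed, at most 10 in all, crops included, and the job is handed in when it is done.

Besides the shell and the picture viewer there is one more tool, called after "Emit:" as a command line: name --pt "numbers of a row" for each row, then --argument value for the rest. arm_command: Moves the arm, as the interface text tells. Shifts and turns lie within -1 to 1; 1 stands for 50 mm of shift or 0.08 rad of turn. Its arguments: {"type":"object","properties":{"moves":{"type":"array"},"gripper":{"type":"number"}},"required":["moves"]}

```bash
ls; mkdir -p pics
cat > h.py <<'E'
import numpy as np, cv2
from bench import status, imaging, manip
def grab(n,save=None):
    im,d=imaging.get_image(n); p=imaging.camera_params(n)
    if save: cv2.imwrite(f'pics/{save}.png',im)
    return im,d,p
def cloud(d,p):
    K=np.array(p['K']);h,w=d.shape
    v,u=np.mgrid[0:h,0:w]
    P=np.stack([(u-K[0,2])/K[0,0]*d,-(v-K[1,2])/K[1,1]*d,-d],-1)
    return P@np.array(p['rotation']).T+np.array(p['origin'])
E
python3 - <<'E'
from h import *
for n in('scene','top'):
    im,d,p=grab(n,n+'0'); np.savez(f'{n}0.npz',im=im,d=d,P=cloud(d,p)); print(n,p)
print(status.observe())
E
```

```text
pics
scene {'K': array([[439.19561897,   0.        , 316.09025471],
       [  0.        , 439.19561897, 202.25382579],
       [  0.        ,   0.        ,   1.        ]]), 'origin': array([1.22484418, 0.49465314, 1.13628075]), 'rotation': array([[-0.65700704, -0.61307399,  0.43872775],
       [ 0.75382972, -0.52724049,  0.39212017],
       [-0.00908365,  0.58835173,  0.8085541 ]])}
top {'K': array([[496.33647935,   0.        , 324.00405419],
       [  0.        , 496.33647935, 193.64105255],
       [  0.        ,   0.        ,   1.        ]]), 'origin': array([ 0.42216657, -0.00852734,  1.3682829 ]), 'rotation': array([[ 0.00448207,  0.98219776, -0.18779634],
       [-0.99998087,  0.00360168, -0.00502898],
       [-0.00426307,  0.18781529,  0.98219511]])}
{'time_s': 0.1, 'joints': array([ 6.54826379e+01,  1.26725093e+01,  8.75187357e+01,  7.00845939e-04,
        7.99105546e+01, -7.22547143e+00]), 'joint_velocities': array([-0.07241696, -0.14081783, -0.29703987, -0.01367478, -0.0625264 ,
       -0.0358919 ]), 'tau': array([ 1.59228362e-03, -4.95937657e+01, -3.88519549e+01,  7.02760834e-02,
        5.15304389e-02, -2.15278590e-05]), 'eef_pos': array([0.1855459 , 0.5962383 , 0.22153172]), 'tool_rot': array([[-9.54802150e-01,  2.97241137e-01, -7.48248125e-04],
       [ 2.97241986e-01,  9.54800819e-01, -1.61154184e-03],
       [ 2.35411394e-04, -1.76111437e-03, -9.99998422e-01]]), 'wrist_force': array([ 0.8887067 ,  0.6238242 , -0.41936238]), 'wrist_torque': array([-0.00259142,  0.05640889,  0.01929558]), 'finger_force': 0.0, 'width': 0.0870084949895195}
```

View pics/scene0.png

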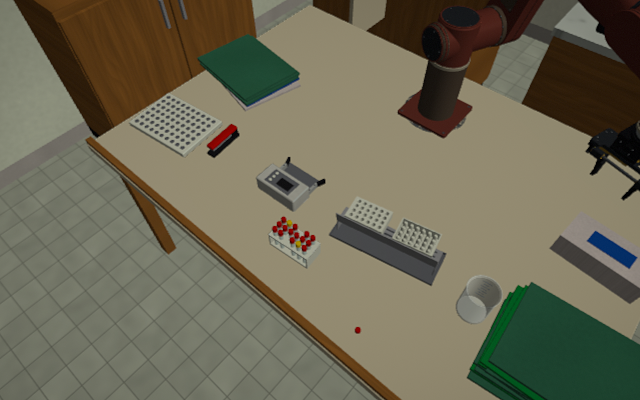

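View pics/top0.png

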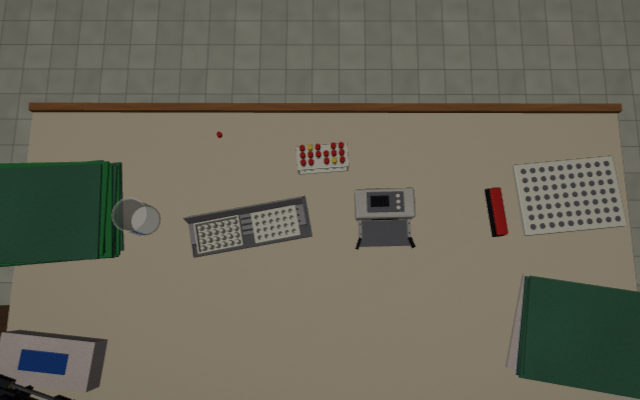

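Run:
```python
from h import *
t=np.load('top0.npz');s=np.load('scene0.npz')
a=cv2.resize(t['im'][180:265,180:320],None,fx=5,fy=5,interpolation=cv2.INTER_CUBIC)
b=cv2.resize(s['im'][190:285,325:450],None,fx=5,fy=5,interpolation=cv2.INTER_CUBIC)[:, :]
cv2.imwrite('pics/c1.png',np.vstack([cv2.resize(a,(700,425))[:300*0+425]])); cv2.imwrite('pics/c2.png',b[:475])
P=t['P'];im=t['im'];hsv=cv2.cvtColor(im,cv2.COLOR_BGR2HSV)
# table z check
print('table',P[300,250],P[270,420])
def rect(m,name):
    n,l,st,c=cv2.connectedComponentsWithStats(m.astype(np.uint8))
    for i in range(1,n):
        if st[i,4]>150:
            q=P[l==i]; r=cv2.minAreaRect(q[:,:2].astype(np.float32)*1000)
            print(name,st[i],c[i].round(),np.round(r[0],1),np.round(r[1],1),round(r[2],1),'z',np.percentile(q[:,2],[5,50,95]).round(4))
roi=np.zeros(im.shape[:2],bool);roi[175:270,180:440]=1
Z=P[...,2]
rect(roi&(Z>.075)&(Z<.1),'z75-100')
rect(roi&(Z>.048)&(Z<.065),'z48-65')
rect(roi&(Z>.01)&(Z<.03),'z10-30')
# white racks by color
rect(roi&(hsv[...,1]<40)&(hsv[...,2]>150),'white')
```

```text
table [0.39101808 0.19608817 0.00492663] [ 0.47302434 -0.26436812 -0.00200401]
z75-100 [184 198 119  24 446] [242. 209.] [625.6 208.7] [  9.6 309.6] 10.5 z [0.0763 0.0885 0.099 ]
z75-100 [ 251  205   50   39 1145] [275. 224.] [588.3 124.1] [ 81.4 117.8] 11.1 z [0.0795 0.0851 0.0895]
z75-100 [194 215  50  39 496] [221. 234.] [561.1 272.3] [ 81.3 119.9] 11.7 z [0.0765 0.084  0.0886]
z48-65 [ 356  188   60   31 1722] [385. 203.] [ 650.4 -166.6] [ 80.6 159.8] 1.8 z [0.0518 0.0569 0.0618]
z48-65 [289 203  18  23 169] [300. 213.] [620.9  61.7] [63.1 34.9] 27.1 z [0.0497 0.0538 0.0592]
z48-65 [232 206  54  30 310] [249. 220.] [600.2 167.2] [ 59.5 142.4] 12.1 z [0.0502 0.0548 0.0634]
z48-65 [188 215  41  30 164] [197. 229.] [574.9 301.6] [ 58.9 109.7] 10.8 z [0.0496 0.0548 0.0634]
z48-65 [198 218  43  33 446] [219. 234.] [562.3 275. ] [ 70.3 108.7] 11.5 z [0.053  0.0584 0.0638]
```

View pics/c1.png

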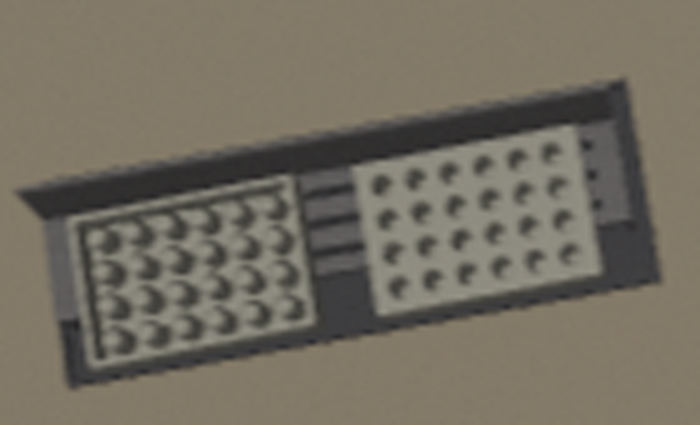

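View pics/c2.png

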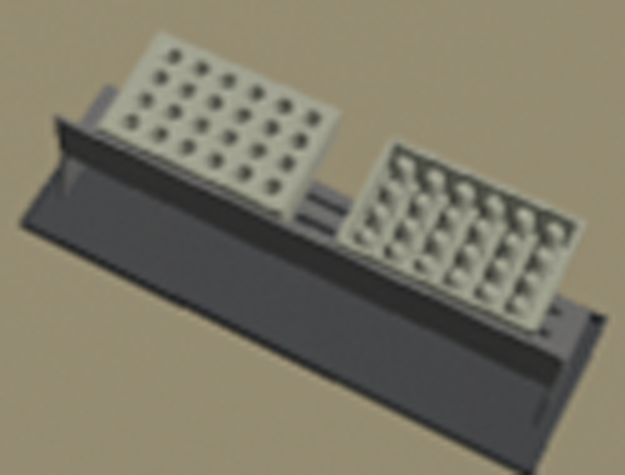

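The top view shows the upside-down rack on the left of the stand, with its well bottoms up, at pixel (220,234). The other rack, holes up, is at (275,224). The reader is at (385,203), with its bay opening toward the robot.

I'll tip the rack with the tool tilted forward under the overhanging edge.

```bash
cat >> h.py <<'E'
from scipy.spatial.transform import Rotation as Ro
def fr(o,yaw):
    R=Ro.from_euler('z',yaw,degrees=True).as_matrix(); return np.array(o)/1000,R
ST=fr([592,202,0],11.0); BAY=fr([610,-168,0],1.8)
def w(F,p): return F[0]+F[1]@(np.array(p)/1000)
def tool(F,zdir,ydir):
    "rotation from tool z and y given in frame F"
    z=np.array(zdir,float);z/=np.linalg.norm(z);y=np.array(ydir,float);y-=z*(y@z);y/=np.linalg.norm(y)
    return F[1]@np.stack([np.cross(y,z),y,z],1)
def rows(p0,R0,p1,R1,n=None,step=.04):
    rv=Ro.from_matrix(R0.T@R1).as_rotvec(); 
    k=n or int(max(np.ceil(np.linalg.norm(p1-p0)/step),np.ceil(np.linalg.norm(rv)/.078),1))
    R=Ro.from_matrix(R0);d=Ro.from_rotvec(rv/k);out=[]
    for i in range(k):
        out.append(np.r_[R.inv().apply((p1-p0)/k)/.05,rv/k/.08]); R=R*d
    return out
def plan(wps):
    "wps: list of (p,R[,n]); from measured pose"
    s=status.observe();p,R=s['eef_pos'],s['tool_rot'];o=[]
    for q in wps:
        o+=rows(p,R,q[0],q[1],q[2] if len(q)>2 else None);p,R=q[:2]
    for i in range(0,len(o),10):print('['+','.join('['+','.join('%g'%(round(v,2)+0.) for v in r)+']' for r in o[i:i+10])+']')
def st(F=ST):
    s=status.observe();print('t',round(s['time_s'],1),'F-pos',((s['eef_pos']-F[0])@F[1]*1000).round(1),'z',(F[1].T@s['tool_rot'][:,2]).round(3),'y',(F[1].T@s['tool_rot'][:,1]).round(3),'J',s['joints'].round(1),'Fw',s['wrist_force'].round(1),'wd',round(s['width'],4),s['finger_force'])
E
python3 - <<'E'
from h import *
s=status.observe();p=s['eef_pos'].copy();p[2]=.3
T=tool(ST,[.866,0,-.5],[0,1,0])
plan([(p+[.1,-.1,0],s['tool_rot']),(w(ST,[-90,75,150]),T)])
E
```

```text
[[-0.5,-0.26,-0.31,0,0,0],[-0.5,-0.26,-0.31,0,0,0],[-0.5,-0.26,-0.31,0,0,0],[-0.5,-0.26,-0.31,0,0,0],[-0.5,-0.26,-0.31,0,0,0],[-0.35,-0.22,0.2,-0.22,-0.85,-0.37],[-0.33,-0.24,0.22,-0.22,-0.85,-0.37],[-0.31,-0.25,0.24,-0.22,-0.85,-0.37],[-0.29,-0.26,0.25,-0.22,-0.85,-0.37],[-0.26,-0.27,0.27,-0.22,-0.85,-0.37]]
[[-0.23,-0.29,0.28,-0.22,-0.85,-0.37],[-0.2,-0.3,0.29,-0.22,-0.85,-0.37],[-0.18,-0.31,0.3,-0.22,-0.85,-0.37],[-0.15,-0.32,0.3,-0.22,-0.85,-0.37],[-0.11,-0.33,0.31,-0.22,-0.85,-0.37],[-0.08,-0.34,0.31,-0.22,-0.85,-0.37],[-0.05,-0.34,0.31,-0.22,-0.85,-0.37],[-0.02,-0.35,0.3,-0.22,-0.85,-0.37],[0.01,-0.36,0.3,-0.22,-0.85,-0.37],[0.04,-0.36,0.29,-0.22,-0.85,-0.37]]
```

Emit:
arm_command --pt "-0.5 -0.26 -0.31 0 0 0" --pt "-0.5 -0.26 -0.31 0 0 0" --pt "-0.5 -0.26 -0.31 0 0 0" --pt "-0.5 -0.26 -0.31 0 0 0" --pt "-0.5 -0.26 -0.31 0 0 0" --pt "-0.35 -0.22 0.2 -0.22 -0.85 -0.37" --pt "-0.33 -0.24 0.22 -0.22 -0.85 -0.37" --pt "-0.31 -0.25 0.24 -0.22 -0.85 -0.37" --pt "-0.29 -0.26 0.25 -0.22 -0.85 -0.37" --pt "-0.26 -0.27 0.27 -0.22 -0.85 -0.37" --gripper 0.15

```text
time_s: 1.1
eef_pos: [0.3541, 0.4178, 0.2493]
tool_rot: [[-0.928, 0.139, 0.346], [0.152, 0.988, 0.009], [-0.341, 0.061, -0.938]]
wrist_force: [0.7, -0.6, 0.6]
width: 0.0503
finger_force: 0.0
```

Emit:
arm_command --pt "-0.23 -0.29 0.28 -0.22 -0.85 -0.37" --pt "-0.2 -0.3 0.29 -0.22 -0.85 -0.37" --pt "-0.18 -0.31 0.3 -0.22 -0.85 -0.37" --pt "-0.15 -0.32 0.3 -0.22 -0.85 -0.37" --pt "-0.11 -0.33 0.31 -0.22 -0.85 -0.37" --pt "-0.08 -0.34 0.31 -0.22 -0.85 -0.37" --pt "-0.05 -0.34 0.31 -0.22 -0.85 -0.37" --pt "-0.02 -0.35 0.3 -0.22 -0.85 -0.37" --pt "0.01 -0.36 0.3 -0.22 -0.85 -0.37" --pt "0.04 -0.36 0.29 -0.22 -0.85 -0.37"

```text
time_s: 2.1
eef_pos: [0.479, 0.245, 0.1727]
tool_rot: [[-0.535, -0.202, 0.821], [-0.094, 0.979, 0.18], [-0.84, 0.02, -0.542]]
wrist_force: [-51.7, -11.4, -52.1]
width: 0.0501
finger_force: 0.0
```

Run:
```python
from h import *
st()
T=tool(ST,[.866,0,-.5],[0,1,0])
plan([(w(ST,[-90,75,28]),T,6),(w(ST,[-40,75,28]),T,4)])
```

```text
t 2.1 F-pos [-102.8   63.8  172.7] z [ 0.84   0.021 -0.542] y [-0.012  1.     0.02 ] J [ 25.8 -27.8 147.5 -71.   11.9 -10.7] Fw [-51.7 -11.4 -52.1] wd 0.0501 0.0
[[0.38,0.03,0.3,0.04,-0.1,-0.02],[0.38,0.03,0.29,0.04,-0.1,-0.02],[0.39,0.03,0.29,0.04,-0.1,-0.02],[0.39,0.03,0.29,0.04,-0.1,-0.02],[0.39,0.03,0.28,0.04,-0.1,-0.02],[0.39,0.04,0.28,0.04,-0.1,-0.02],[-0.13,0,0.22,0,0,0],[-0.13,0,0.22,0,0,0],[-0.13,0,0.22,0,0,0],[-0.13,0,0.22,0,0,0]]
```

Run:
```python
from h import *
T=tool(ST,[np.sin(.7),0,-np.cos(.7)],[0,1,0])
plan([(w(ST,[-85,75,150]),T,6)])
```

```text
[[0.03,0.04,0.09,0.05,0.62,-0.01],[0.03,0.04,0.09,0.05,0.62,-0.01],[0.02,0.04,0.09,0.05,0.62,-0.01],[0.02,0.04,0.09,0.05,0.62,-0.01],[0.01,0.04,0.1,0.05,0.62,-0.01],[0.01,0.04,0.1,0.05,0.62,-0.01]]
```

Emit:
arm_command --pt "0.03 0.04 0.09 0.05 0.62 -0.01" --pt "0.03 0.04 0.09 0.05 0.62 -0.01" --pt "0.02 0.04 0.09 0.05 0.62 -0.01" --pt "0.02 0.04 0.09 0.05 0.62 -0.01" --pt "0.01 0.04 0.1 0.05 0.62 -0.01" --pt "0.01 0.04 0.1 0.05 0.62 -0.01" --pt "0 0 0 0 0 0" --pt "0 0 0 0 0 0"

```text
time_s: 2.9
eef_pos: [0.4953, 0.2598, 0.1537]
tool_rot: [[-0.743, -0.188, 0.642], [-0.145, 0.982, 0.12], [-0.654, -0.004, -0.757]]
wrist_force: [-1.0, -0.1, 0.0]
width: 0.05
finger_force: 0.0
```

Run:
```python
from h import *
st()
T=tool(ST,[np.sin(.7),0,-np.cos(.7)],[0,1,0])
plan([(w(ST,[-85,75,90]),T,3)])
```

```text
t 2.9 F-pos [-83.9  75.2 153.7] z [ 0.654 -0.005 -0.757] y [ 0.003  1.    -0.004] J [ 25.6 -17.6 134.  -23.   25.6 -57.9] Fw [-1.  -0.1  0. ] wd 0.05 0.0
[[0.28,0,0.32,-0.02,0.05,0],[0.28,0,0.32,-0.02,0.05,0],[0.28,0,0.32,-0.02,0.05,0]]
```

Run:
```python
from h import *
T=tool(ST,[np.sin(.76),0,-np.cos(.76)],[0,1,0])
plan([(w(ST,[-76,75,24]),T,8)])
```

```text
[[0.2,0,0.26,-0.01,-0.07,0],[0.2,0,0.26,-0.01,-0.07,0],[0.2,0,0.26,-0.01,-0.07,0],[0.2,0,0.25,-0.01,-0.07,0],[0.2,0,0.25,-0.01,-0.07,0],[0.2,0,0.25,-0.01,-0.07,0],[0.21,0,0.25,-0.01,-0.07,0],[0.21,0,0.25,-0.01,-0.07,0]]
```

Emit:
arm_command --pt "0.2 0 0.26 -0.01 -0.07 0" --pt "0.2 0 0.26 -0.01 -0.07 0" --pt "0.2 0 0.26 -0.01 -0.07 0" --pt "0.2 0 0.25 -0.01 -0.07 0" --pt "0.2 0 0.25 -0.01 -0.07 0" --pt "0.2 0 0.25 -0.01 -0.07 0" --pt "0.21 0 0.25 -0.01 -0.07 0" --pt "0.21 0 0.25 -0.01 -0.07 0" --pt "0 0 0 0 0 0"

```text
time_s: 3.8
eef_pos: [0.4991, 0.2656, 0.0404]
tool_rot: [[-0.729, -0.188, 0.658], [-0.147, 0.982, 0.117], [-0.668, -0.011, -0.744]]
wrist_force: [-0.8, 0.5, 0.4]
width: 0.0501
finger_force: 0.0
```

Run:
```python
from h import *
st()
im,d,p=grab('scene','s1')
cv2.imwrite('pics/s1c.png',cv2.resize(im[160:320,280:480],None,fx=4,fy=3.75,interpolation=cv2.INTER_CUBIC)[:600,:800])
T=tool(ST,[np.sin(.76),0,-np.cos(.76)],[0,1,0])
plan([(w(ST,[-42,75,22]),T,5)])
```

```text
t 3.8 F-pos [-79.   80.2  40.4] z [ 0.668 -0.01  -0.744] y [ 0.003  1.    -0.011] J [ 2.670e+01 -1.000e-01  1.356e+02 -7.120e+01  1.160e+01 -7.600e+00] Fw [-0.8  0.5  0.4] wd 0.0501 0.0
[[-0.06,-0.02,0.15,-0.03,-0.07,0.01],[-0.06,-0.02,0.16,-0.03,-0.07,0.01],[-0.05,-0.02,0.16,-0.03,-0.07,0.01],[-0.05,-0.02,0.16,-0.03,-0.07,0.01],[-0.05,-0.02,0.16,-0.03,-0.07,0.01]]
```

View pics/s1c.png

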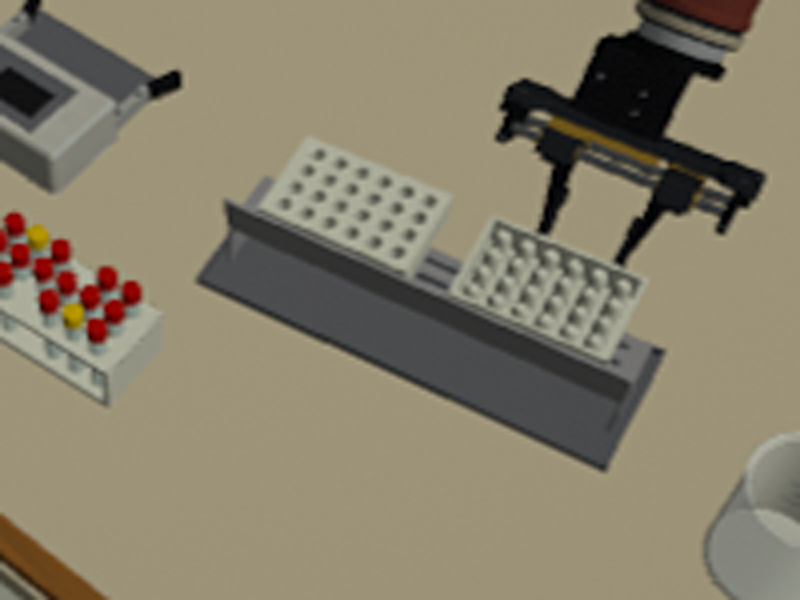

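```bash
cat > kin.py <<'E'
from h import *
from scipy.optimize import least_squares
rz=lambda a:Ro.from_euler('z',a,degrees=True).as_matrix(); ry=lambda a:Ro.from_euler('y',a,degrees=True).as_matrix()
def mats(q):
    A=rz(q[0]);B=A@ry(q[1]);C=A@ry(q[1]+q[2]);D=C@rz(q[3])@ry(q[4])@rz(q[5]);return A,B,C,D
def M(q):
    A,B,C,D=mats(q);return np.stack([A[:,0],A[:,2],B[:,2],C[:,0],C[:,2],D[:,2]],1)
S=[([65.483,12.6725,87.5187,0,79.91,-7.225],[.18555,.59624,.22153]),([25.8,-27.8,147.5,-71,11.9,-10.7],[.479,.245,.1727]),
([25.6,-17.6,134,-23,25.6,-57.9],[.4953,.2598,.1537]),([26.7,-.1,135.6,-71.2,11.6,-7.6],[.4991,.2656,.0404])]
X,res,_,_=np.linalg.lstsq(np.vstack([M(q) for q,_ in S]),np.hstack([p for _,p in S]),rcond=None)
err=np.abs(np.vstack([M(q) for q,_ in S])@X-np.hstack([p for _,p in S])).max()
lo=np.array([-170.65,-52.31,5.05,-71.25,11.57,-153.62])+.3;hi=np.array([170.65,119.04,147.46,251.25,151.72,153.62])-.3
def ik(p,R,q0=(25,0,120,0,30,0)):
    f=lambda q:np.r_[(M(q)@X-p)*1000,Ro.from_matrix(mats(q)[3].T@R).as_rotvec()*200]
    best=None
    for g in (q0,(10,20,90,0,80,0),(10,20,90,-60,40,60),(10,20,90,60,40,-60)):
        r=least_squares(f,np.clip(g,lo+.1,hi-.1),bounds=(lo,hi))
        if best is None or r.cost<best.cost: best=r
    return best.x,np.abs(best.fun).max()
E
python3 - <<'E'
from kin import *
print(X.round(4),err,res)
q=S[2][0];print(mats(q)[3].round(3))
for az in(0,15,25):
  for th in (35,40,45,50):
    t=np.radians(th);a=np.radians(az)
    T=tool(ST,[np.sin(t)*np.cos(a),np.sin(t)*np.sin(a),-np.cos(t)],[-np.sin(a),np.cos(a),0])
    print(az,th,[(round(e,1),q.round(0)[[2,3,4]].tolist()) for q,e in (ik(w(ST,[x,75,z]),T) for x,z in((-75,22),(-42,22),(-42,90)))])
E
```

```text
[ 0.2992  0.0909  0.1006 -0.1003  0.278  -0.0013] 0.06869015001429263 [0.00970003]
[[ 0.188 -0.743  0.642]
 [-0.982 -0.145  0.12 ]
 [ 0.003 -0.653 -0.757]]
0 35 [(np.float64(7.3), [130.0, -71.0, 12.0]), (np.float64(6.5), [111.0, -63.0, 12.0]), (np.float64(0.0), [116.0, -29.0, 19.0])]
0 40 [(np.float64(15.1), [130.0, -71.0, 12.0]), (np.float64(10.1), [110.0, -71.0, 12.0]), (np.float64(0.0), [116.0, -41.0, 15.0])]
0 45 [(np.float64(27.0), [130.0, -71.0, 12.0]), (np.float64(22.5), [109.0, -71.0, 12.0]), (np.float64(0.0), [116.0, -60.0, 13.0])]
0 50 [(np.float64(38.9), [131.0, -71.0, 12.0]), (np.float64(34.8), [107.0, -71.0, 12.0]), (np.float64(6.0), [116.0, -71.0, 12.0])]
15 35 [(np.float64(25.1), [130.0, -11.0, 12.0]), (np.float64(21.0), [109.0, -3.0, 12.0]), (np.float64(0.0), [116.0, -1.0, 15.0])]
15 40 [(np.float64(20.3), [130.0, 154.0, 12.0]), (np.float64(32.5), [107.0, -10.0, 12.0]), (np.float64(3.5), [116.0, -2.0, 12.0])]
15 45 [(np.float64(20.2), [130.0, 155.0, 12.0]), (np.float64(18.7), [113.0, 154.0, 12.0]), (np.float64(15.3), [115.0, -3.0, 12.0])]
15 50 [(np.float64(20.0), [130.0, 155.0, 12.0]), (np.float64(18.4), [111.0, 154.0, 12.0]), (np.float64(27.1), [114.0, -6.0, 12.0])]
25 35 [(np.float64(20.7), [130.0, 65.0, 12.0]), (np.float64(13.2), [111.0, 49.0, 12.0]), (np.float64(0.0), [116.0, 19.0, 17.0])]
25 40 [(np.float64(11.0), [130.0, 134.0, 12.0]), (np.float64(16.1), [112.0, 110.0, 12.0]), (np.float64(0.0), [116.0, 30.0, 12.0])]
25 45 [(np.float64(2.5), [130.0, 147.0, 12.0]), (np.float64(5.8), [112.0, 136.0, 12.0]), (np.float64(6.7), [116.0, 46.0, 12.0])]
25 50 [(np.float64(5.0), [129.0, 147.0, 15.0]), (np.float64(0.6), [112.0, 146.0, 13.0]), (np.float64(14.9), [116.0, 81.0, 12.0])]
```

```bash
sed -i 's/return np.stack(\[A\[:,0\],A\[:,2\],B\[:,2\]/return np.stack([A[:,0],A[:,2],B[:,0],B[:,2]/; s/D=C@rz(q\[3\])@ry(q\[4\])@rz(q\[5\])/D=C@rz(q[3])@ry(q[4])@rz(q[5]+90)/' kin.py
python3 - <<'E'
from kin import *
print(X.round(4),err,res)
for q,p in S: print((M(q)@X-p).round(4))
s=status.observe();print(mats(s['joints'])[3].round(3),s['tool_rot'].round(3))
print(mats(S[0][0])[3].round(3))
E
```

```text
[ 0.2005  0.0514  0.1137  0.0434 -0.1351  0.2775 -0.0645] 0.07093699953133553 [0.00693714]
[ 0.0709 -0.0339 -0.0043]
[-0.0018 -0.0003 -0.015 ]
[ 0.0083 -0.0064  0.0199]
[-0.0011 -0.0014 -0.0006]
[[-0.729 -0.188  0.659]
 [-0.147  0.982  0.118]
 [-0.669 -0.011 -0.743]] [[-0.729 -0.188  0.659]
 [-0.147  0.982  0.118]
 [-0.669 -0.011 -0.743]]
[[-0.955  0.297 -0.001]
 [ 0.297  0.955 -0.002]
 [ 0.    -0.002 -1.   ]]
```

```bash
sed -i 's/np.stack(\[A\[:,0\],A\[:,2\],B\[:,0\],/np.stack([A[:,0],A[:,1],A[:,2],/' kin.py
python3 - <<'E'
from kin import *
print(X.round(4),err,res)
for az in(0,15,25):
  for th in (35,40,45,50):
    t=np.radians(th);a=np.radians(az)
    T=tool(ST,[np.sin(t)*np.cos(a),np.sin(t)*np.sin(a),-np.cos(t)],[-np.sin(a),np.cos(a),0])
    print(az,th,[(round(e,1),q.round(0)[[2,3,4]].tolist()) for q,e in (ik(w(ST,[x,75,z]),T) for x,z in((-75,22),(-42,22),(-42,90)))])
E
```

```text
[-0.0011  0.0787  0.3125  0.4125  0.0531  0.5487  0.3441] 0.0005086934257973463 [4.40343491e-07]
0 35 [(np.float64(0.0), [132.0, -33.0, 14.0]), (np.float64(0.0), [127.0, -30.0, 14.0]), (np.float64(0.0), [127.0, -18.0, 22.0])]
0 40 [(np.float64(4.7), [134.0, -67.0, 12.0]), (np.float64(5.9), [129.0, -64.0, 12.0]), (np.float64(0.0), [130.0, -30.0, 16.0])]
0 45 [(np.float64(15.3), [134.0, -71.0, 12.0]), (np.float64(14.7), [130.0, -71.0, 12.0]), (np.float64(1.2), [133.0, -57.0, 12.0])]
0 50 [(np.float64(31.0), [135.0, -71.0, 12.0]), (np.float64(30.7), [130.0, -71.0, 12.0]), (np.float64(11.0), [134.0, -71.0, 12.0])]
15 35 [(np.float64(0.0), [133.0, 28.0, 13.0]), (np.float64(0.0), [129.0, 28.0, 13.0]), (np.float64(0.0), [128.0, 16.0, 22.0])]
15 40 [(np.float64(6.5), [135.0, 54.0, 12.0]), (np.float64(6.1), [131.0, 54.0, 12.0]), (np.float64(0.0), [132.0, 28.0, 16.0])]
15 45 [(np.float64(21.6), [136.0, 54.0, 12.0]), (np.float64(21.6), [131.0, 54.0, 12.0]), (np.float64(2.6), [135.0, 54.0, 12.0])]
15 50 [(np.float64(36.9), [136.0, 55.0, 12.0]), (np.float64(37.2), [132.0, 55.0, 12.0]), (np.float64(16.3), [135.0, 55.0, 12.0])]
25 35 [(np.float64(2.0), [132.0, 44.0, 19.0]), (np.float64(1.6), [128.0, 44.0, 20.0]), (np.float64(0.0), [128.0, 32.0, 27.0])]
25 40 [(np.float64(13.4), [134.0, 46.0, 16.0]), (np.float64(13.4), [129.0, 46.0, 16.0]), (np.float64(1.4), [131.0, 45.0, 23.0])]
25 45 [(np.float64(25.2), [135.0, 48.0, 12.0]), (np.float64(25.6), [130.0, 48.0, 13.0]), (np.float64(12.3), [133.0, 47.0, 20.0])]
25 50 [(np.float64(40.0), [136.0, 49.0, 12.0]), (np.float64(40.2), [131.0, 49.0, 12.0]), (np.float64(23.5), [134.0, 49.0, 16.0])]
```

```bash
cat >> kin.py <<'E'
def tilt(th,az=0,F=ST,s=1):
    t=np.radians(th);a=np.radians(az)
    return tool(F,[np.sin(t)*np.cos(a),np.sin(t)*np.sin(a),-np.cos(t)],[-s*np.sin(a),s*np.cos(a),0])
def chk(wps):
    q=status.observe()['joints']
    for v in wps:
        q,e=ik(v[0],v[1],q); print('ik',round(e,1),q.round(0).tolist())
E
python3 - <<'E'
from kin import *
T=tilt(35)
W=[(w(ST,[-80,75,40]),T),(w(ST,[-80,75,19]),T,2),(w(ST,[-47,75,19]),T,4)]
L=[(-45,75,28),(-46,75,55),(-45.6,75,68),(-40.7,75,85),(-34,75,94),(-29,75,98),(-24,75,101)]
chk(W);chk([(w(ST,p),T) for p in L]); plan(W)
E
```

```text
ik 0.0 [24.0, -1.0, 132.0, -28.0, 16.0, -52.0]
ik 0.0 [24.0, 3.0, 132.0, -35.0, 13.0, -45.0]
ik 0.0 [23.0, 6.0, 128.0, -32.0, 13.0, -49.0]
ik 0.0 [23.0, 5.0, 128.0, -29.0, 14.0, -52.0]
ik 0.0 [23.0, 2.0, 128.0, -23.0, 18.0, -58.0]
ik 0.0 [23.0, -0.0, 127.0, -21.0, 19.0, -60.0]
ik 0.0 [23.0, -2.0, 127.0, -19.0, 22.0, -63.0]
ik 0.0 [23.0, -2.0, 126.0, -17.0, 23.0, -64.0]
ik 0.0 [23.0, -2.0, 125.0, -17.0, 23.0, -65.0]
ik 0.0 [22.0, -1.0, 124.0, -16.0, 24.0, -66.0]
[[0.02,-0.05,0,-0.07,0.76,0.03],[0.02,-0.05,0,-0.07,0.76,0.03],[0.12,0,0.17,0,0,0],[0.12,0,0.17,0,0,0],[-0.14,0,0.09,0,0,0],[-0.14,0,0.09,0,0,0],[-0.14,0,0.09,0,0,0],[-0.14,0,0.09,0,0,0]]
```

Emit:
arm_command --pt "0.02 -0.05 0 -0.07 0.76 0.03" --pt "0.02 -0.05 0 -0.07 0.76 0.03" --pt "0 0 0 0 0 0" --pt "0.12 0 0.17 0 0 0" --pt "0.12 0 0.17 0 0 0" --pt "0 0 0 0 0 0"

```text
time_s: 4.45
eef_pos: [0.5012, 0.2594, 0.0194]
tool_rot: [[-0.77, -0.179, 0.613], [-0.149, 0.984, 0.1], [-0.621, -0.014, -0.784]]
wrist_force: [0.0, 0.6, 0.0]
width: 0.0501
finger_force: 0.0
```

Run:
```python
from kin import *
st(); T=tilt(35)
plan([(w(ST,[-47,75,19]),T,4)])
```

```text
t 4.5 F-pos [-78.2  73.7  19.4] z [ 0.621 -0.019 -0.784] y [ 0.012  1.    -0.014] J [ 25.4   3.  133.6 -58.8  11.6 -20.3] Fw [0.  0.6 0. ] wd 0.0501 0.0
[[-0.12,0.01,0.1,-0.06,0.18,0],[-0.12,0.01,0.1,-0.06,0.18,0],[-0.12,0.01,0.09,-0.06,0.18,0],[-0.13,0.01,0.09,-0.06,0.18,0]]
```

Emit:
arm_command --pt "-0.02 0.01 0.02 -0.06 0.4 0" --pt "-0.02 0.01 0.02 -0.06 0.4 0" --pt "-0.12 0.01 0.09 0 0 0" --pt "-0.12 0.01 0.09 0 0 0" --pt "-0.12 0.01 0.09 0 0 0" --pt "-0.12 0 0.08 0 0 0" --pt "0 0 0 0 0 0"

```text
time_s: 5.15
eef_pos: [0.5343, 0.2683, 0.0194]
tool_rot: [[-0.806, -0.182, 0.563], [-0.152, 0.983, 0.1], [-0.572, -0.005, -0.82]]
wrist_force: [1.4, -0.6, 0.0]
width: 0.05
finger_force: 0.0
```

Run:
```python
from kin import *
st(); T=tilt(35)
L=[(-46,75,28),(-46,75,55),(-45.6,75,68),(-40.7,75,85),(-34,75,94)]
plan([(w(ST,p),T,n) for p,n in zip(L,(2,3,1,2,2))])
```

```text
t 5.2 F-pos [-44.   76.   19.4] z [ 0.572 -0.009 -0.82 ] y [ 0.009  1.    -0.005] J [ 23.5   7.  127.2 -33.4  13.9 -46.8] Fw [ 1.4 -0.6  0. ] wd 0.05 0.0
[[-0.03,-0.01,-0.08,-0.06,-0.01,-0.03],[-0.03,-0.01,-0.08,-0.06,-0.01,-0.03],[-0.1,0,-0.15,0,0,0],[-0.1,0,-0.15,0,0,0],[-0.1,0,-0.15,0,0,0],[-0.16,0,-0.21,0,0,0],[-0.14,0,-0.11,0,0,0],[-0.14,0,-0.11,0,0,0],[-0.11,0,-0.04,0,0,0],[-0.11,0,-0.04,0,0,0]]
```

Emit:
arm_command --pt "-0.03 -0.01 -0.08 -0.06 0 -0.03" --pt "-0.03 -0.01 -0.08 -0.06 0 -0.03" --pt "-0.1 0 -0.15 0 0 0" --pt "-0.1 0 -0.15 0 0 0" --pt "-0.1 0 -0.15 0 0 0" --pt "-0.15 0 -0.2 0 0 0" --pt "0 0 0 0 0 0"

```text
time_s: 5.85
eef_pos: [0.5315, 0.2668, 0.0679]
tool_rot: [[-0.805, -0.191, 0.562], [-0.156, 0.982, 0.11], [-0.572, 0.001, -0.82]]
wrist_force: [-2.7, 0.7, 0.2]
width: 0.0501
finger_force: 1.0
```

Run:
```python
from kin import *
st(); T=tilt(35)
im,d,p=grab('scene','s2')
cv2.imwrite('pics/s2c.png',cv2.resize(im[170:290,310:470],None,fx=5,fy=5,interpolation=cv2.INTER_CUBIC))
L=[(-40.7,75,85),(-34,75,94),(-29,75,98),(-23,75,101)]
plan([(w(ST,p),T,n) for p,n in zip(L,(2,2,1,1))])
```

```text
t 5.8 F-pos [-47.   75.1  67.9] z [ 0.572  0.001 -0.82 ] y [-0.     1.     0.001] J [ 23.   -0.3 127.6 -20.7  19.5 -60.5] Fw [-2.7  0.7  0.2] wd 0.0501 0.9938451857306063
[[-0.16,0,-0.11,0,-0.01,0],[-0.16,0,-0.11,0,-0.01,0],[-0.11,0,-0.04,0,0,0],[-0.11,0,-0.04,0,0,0],[-0.13,0,-0.01,0,0,0],[-0.13,0,0.02,0,0,0]]
```

View pics/s2c.png

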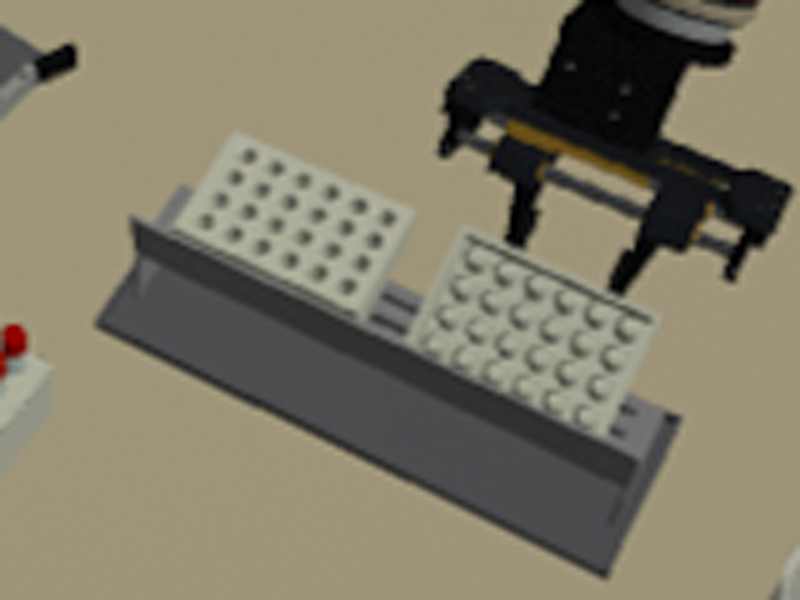

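The crop shows the rack's front edge lifting between pixels (465,230) and (655,315), both fingers under it and the rack square to the stand. I'll keep tipping.

Emit:
arm_command --pt "-0.16 0 -0.11 0 0 0" --pt "-0.16 0 -0.11 0 0 0" --pt "-0.11 0 -0.04 0 0 0" --pt "-0.11 0 -0.04 0 0 0" --pt "-0.12 0 -0.01 0 0 0" --pt "-0.12 0 0.02 0 0 0" --pt "0 0 0 0 0 0" --pt "0 0 0 0 0 0"

```text
time_s: 6.7
eef_pos: [0.5547, 0.2712, 0.101]
tool_rot: [[-0.806, -0.191, 0.561], [-0.157, 0.982, 0.11], [-0.571, 0.001, -0.821]]
wrist_force: [0.3, 0.1, -0.1]
width: 0.0499
finger_force: 0.0
```

Run:
```python
from kin import *
st(); T=tilt(35)
im,d,p=grab('scene','s3')
cv2.imwrite('pics/s3c.png',cv2.resize(im[170:290,310:470],None,fx=5,fy=5,interpolation=cv2.INTER_CUBIC))
L=[(-18,75,102)]
plan([(w(ST,p),T,1) for p in L])
```

```text
t 6.7 F-pos [-23.4  75.  101. ] z [ 0.571  0.001 -0.821] y [-0.     1.     0.001] J [ 22.3  -1.1 123.9 -16.   23.8 -66. ] Fw [ 0.3  0.1 -0.1] wd 0.0499 0.0
[[-0.11,0,0.05,0.01,-0.04,0]]
```

View pics/s3c.png

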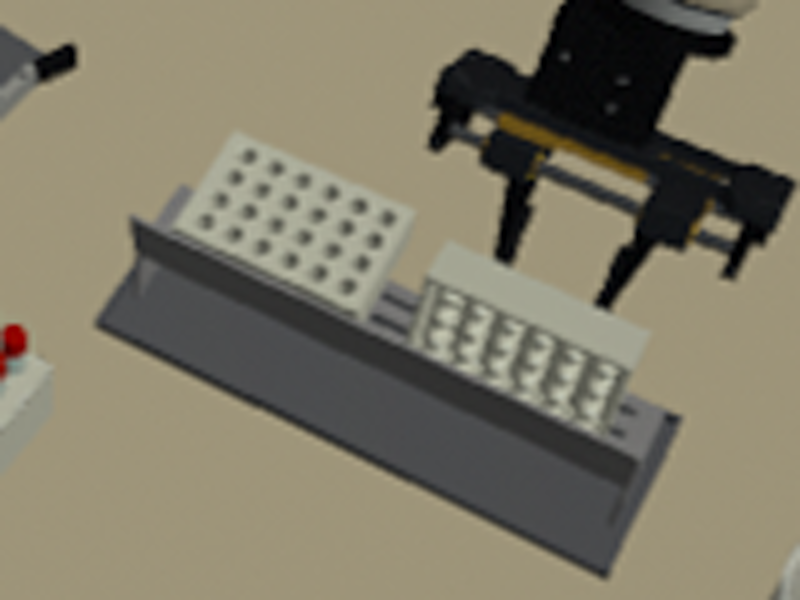

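The crop shows the rack standing on its far long side and leaning on the backrest. Its top side face runs from pixel (440,255) to (640,350), clear of the fingers. Next I'll measure that face and plan the regrasp from above.

```bash
cat > meas.py <<'E'
from kin import *
def box(F,lim,cams=('scene','top'),show=True):
    for n in cams:
        im,d,p=grab(n);P=(cloud(d,p)-F[0])@F[1]*1000
        hsv=cv2.cvtColor(im,cv2.COLOR_BGR2HSV)
        m=(d>0)&np.all([(P[...,i]>lim[i][0])&(P[...,i]<lim[i][1]) for i in range(3)],axis=0)&(hsv[...,2]>90)
        q=P[m]; 
        if len(q)<20: print(n,len(q));continue
        r=cv2.minAreaRect(q[:,:2].astype(np.float32))
        print(n,len(q),'rect',np.round(r[0],1),np.round(r[1],1),round(r[2],1),'z',np.percentile(q[:,2],[2,25,50,75,98]).round(1))
E
python3 - <<'E'
from meas import *
box(ST,[(-40,70),(5,150),(118,160)])
G=tool(ST,[-np.sin(.17),0,-np.cos(.17)],[1,0,0])
W=[(w(ST,[-85,75,125]),tilt(35),3),(w(ST,[-60,75,230]),tilt(0)),(w(ST,[20,75,220]),G)]
chk(W+[(w(ST,[12,75,112]),G)]);plan(W)
for t in (0,20,40): 
  Q=tool(BAY,[-np.sin(np.radians(t)),0,-np.cos(np.radians(t))],[1,0,0]); chk([(w(BAY,[-160,0,80]),Q)])
E
```

```text
scene 535 rect [-10.   77.1] [118.6  56.6] 89.4 z [122.2 132.4 135.1 137.7 141.3]
top 607 rect [-0.7 73.9] [118.4  31.7] 89.6 z [129.1 133.  134.8 136.9 139.8]
ik 0.0 [24.0, -13.0, 131.0, -16.0, 28.0, -65.0]
ik 0.0 [19.0, 7.0, 94.0, 0.0, 80.0, -82.0]
ik 0.0 [18.0, 25.0, 72.0, 1.0, 92.0, 7.0]
ik 0.0 [18.0, 29.0, 79.0, 1.0, 81.0, 6.0]
[[0.24,0,-0.37,0,-0.01,0],[0.24,0,-0.37,0,-0.01,0],[0.24,0,-0.37,0,-0.01,0],[-0.2,0,-0.18,0,0.95,0],[-0.19,0,-0.19,0,0.95,0],[-0.17,0,-0.21,0,0.95,0],[-0.16,0,-0.22,0,0.95,0],[-0.14,0,-0.23,0,0.95,0],[-0.12,0,-0.24,0,0.95,0],[-0.1,0,-0.25,0,0.95,0]]
[[-0.08,0,-0.26,0,0.95,0],[-0.08,0,0.01,0.08,0.08,0.93],[-0.08,0.01,0.01,0.08,0.08,0.93],[-0.08,0.01,0.01,0.08,0.08,0.93],[-0.07,0.02,0.01,0.08,0.08,0.93],[-0.07,0.02,0.01,0.08,0.08,0.93],[-0.07,0.03,0.01,0.08,0.08,0.93],[-0.07,0.03,0.01,0.08,0.08,0.93],[-0.07,0.04,0.01,0.08,0.08,0.93],[-0.06,0.04,0,0.08,0.08,0.93]]
[[-0.06,0.05,0,0.08,0.08,0.93],[-0.06,0.05,0,0.08,0.08,0.93],[-0.05,0.06,0,0.08,0.08,0.93],[-0.05,0.06,0,0.08,0.08,0.93],[-0.04,0.06,0,0.08,0.08,0.93],[-0.04,0.07,0,0.08,0.08,0.93],[-0.03,0.07,0,0.08,0.08,0.93],[-0.03,0.07,0,0.08,0.08,0.93],[-0.02,0.07,0,0.08,0.08,0.93],[-0.02,0.07,0,0.08,0.08,0.93]]
[[-0.01,0.08,0,0.08,0.08,0.93],[-0.01,0.08,0,0.08,0.08,0.93]]
ik 0.0 [-30.0, 2.0, 115.0, -0.0, 62.0, -32.0]
ik 0.0 [-24.0, 18.0, 100.0, -9.0, 81.0, -23.0]
ik 0.0 [-20.0, 34.0, 84.0, -14.0, 99.0, -20.0]
```

Run:
```python
from meas import *
for n,xl in(('top',(-30,40)),('scene',(-17,40))):
    im,d,p=grab(n);P=(cloud(d,p)-ST[0])@ST[1]*1000
    m=(d>0)&(P[...,0]>xl[0])&(P[...,0]<xl[1])&(P[...,1]>25)&(P[...,1]<125)&(P[...,2]>120)&(P[...,2]<150)
    q=P[m]
    for lo_ in range(-20,25,6):
        k=q[(q[:,0]>=lo_)&(q[:,0]<lo_+6)]
        print(n,lo_,len(k),np.median(k[:,2]).round(1) if len(k) else '')
    # wells face (scene): points z 90..130
q=None
im,d,p=grab('scene');P=(cloud(d,p)-ST[0])@ST[1]*1000
m=(d>0)&(P[...,1]>30)&(P[...,1]<120)&(P[...,0]>0)&(P[...,0]<60)
for z in range(95,140,6):
    k=P[m&(P[...,2]>z)&(P[...,2]<z+6)]
    print('z',z,len(k),np.percentile(k[:,0],[10,50,90,97]).round(1) if len(k) else '')
```

```text
top -20 39 132.1
top -14 95 132.9
top -8 98 134.1
top -2 98 135.3
top 4 95 136.6
top 10 86 136.6
top 16 0 
top 22 0 
scene -20 28 132.9
scene -14 63 134.3
scene -8 55 135.8
scene -2 56 136.7
scene 4 72 137.5
scene 10 133 135.0
scene 16 15 128.5
scene 22 0 
z 95 76 [16.  34.6 38.1 38.6]
z 101 38 [ 7.8 36.5 38.2 38.8]
z 107 82 [ 7.2 14.9 19.9 21.6]
z 113 23 [10.4 14.7 18.3 18.9]
z 119 7 [11.5 13.5 15.9 15.9]
z 125 54 [10.1 13.6 16.3 17.6]
z 131 62 [ 0.7  6.6 13.6 14.1]
z 137 107 [ 3.5  9.9 14.7 15.1]
```

The depth shows the rack still about 10° short of upright, leaning towards the fingers. I'll push about 14 mm further.

Emit:
arm_command --pt "-0.06 0 -0.01 0 0 0" --pt "-0.06 0 0.02 0 0 0" --pt "-0.06 0 0.03 0 0 0" --pt "-0.06 0 0.03 0 0 0" --pt "-0.06 0 0.03 0 0 0" --pt "0 0 0 0 0 0" --pt "0 0 0 0 0 0"

```text
time_s: 7.7
eef_pos: [0.5694, 0.2741, 0.1054]
tool_rot: [[-0.806, -0.191, 0.56], [-0.157, 0.982, 0.11], [-0.571, 0.001, -0.821]]
wrist_force: [-0.1, -0.6, 0.3]
width: 0.0498
finger_force: 0.1
```

```bash
cat > lean.py <<'E'
from meas import *
st()
im,d,p=grab('top');P=(cloud(d,p)-ST[0])@ST[1]*1000
m=(d>0)&(P[...,0]>-30)&(P[...,0]<50)&(P[...,1]>25)&(P[...,1]<125)&(P[...,2]>122)&(P[...,2]<150)
q=P[m]; A=np.c_[q[:,:2],np.ones(len(q))];c=np.linalg.lstsq(A,q[:,2],rcond=None)[0]
print('slope deg',np.degrees(np.arctan(c[0])),'x',np.percentile(q[:,0],[1,50,99]).round(1),'z',np.median(q[:,2]))
E
python3 lean.py
```

```text
t 7.7 F-pos [ -8.4  75.  105.4] z [ 0.571  0.001 -0.821] y [-0.     1.     0.001] J [ 21.9   0.4 121.8 -15.2  24.2 -67.1] Fw [-0.1 -0.6  0.3] wd 0.0498 0.10396236466476694
slope deg 0.5347793618692197 x [-18.   16.7  34.7] z 134.1654761725663
```

Run:
```python
from meas import *
G=tool(ST,[-np.sin(.08),0,-np.cos(.08)],[1,0,0])
W=[(w(ST,[-85,75,120]),tilt(35),4),(w(ST,[-90,75,230]),tilt(0)),(w(ST,[15,75,220]),G)]
plan(W)
```

```text
[[0.27,0,-0.28,0,-0.01,0],[0.27,0,-0.28,0,-0.01,0],[0.27,0,-0.28,0,-0.01,0],[0.27,0,-0.28,0,-0.01,0],[-0.15,0,-0.23,0,0.95,0],[-0.13,0,-0.24,0,0.95,0],[-0.11,0,-0.25,0,0.95,0],[-0.09,0,-0.26,0,0.95,0],[-0.07,0,-0.27,0,0.95,0],[-0.05,0,-0.27,0,0.95,0]]
[[-0.03,0,-0.27,0,0.95,0],[-0.01,0,-0.28,0,0.95,0],[-0.1,0,0.01,0.04,0.04,0.93],[-0.1,0.01,0.01,0.04,0.04,0.93],[-0.1,0.01,0.01,0.04,0.04,0.93],[-0.1,0.02,0.01,0.04,0.04,0.93],[-0.1,0.03,0.01,0.04,0.04,0.93],[-0.09,0.04,0.01,0.04,0.04,0.93],[-0.09,0.04,0.01,0.04,0.04,0.93],[-0.09,0.05,0.01,0.04,0.04,0.93]]
[[-0.08,0.06,0.01,0.04,0.04,0.93],[-0.08,0.06,0.01,0.04,0.04,0.93],[-0.07,0.07,0.01,0.04,0.04,0.93],[-0.07,0.07,0.01,0.04,0.04,0.93],[-0.06,0.08,0,0.04,0.04,0.93],[-0.06,0.08,0,0.04,0.04,0.93],[-0.05,0.09,0,0.04,0.04,0.93],[-0.04,0.09,0,0.04,0.04,0.93],[-0.04,0.09,0,0.04,0.04,0.93],[-0.03,0.1,0,0.04,0.04,0.93]]
[[-0.02,0.1,0,0.04,0.04,0.93],[-0.01,0.1,0,0.04,0.04,0.93],[-0.01,0.1,0,0.04,0.04,0.93]]
```

Emit:
arm_command --pt "0.27 0 -0.28 0 0 0" --pt "0.27 0 -0.28 0 0 0" --pt "0.27 0 -0.28 0 0 0" --pt "0.27 0 -0.28 0 0 0" --pt "-0.15 0 -0.23 0 0.95 0" --pt "-0.13 0 -0.24 0 0.95 0" --pt "-0.11 0 -0.25 0 0.95 0" --pt "-0.09 0 -0.26 0 0.95 0" --pt "-0.07 0 -0.27 0 0.95 0" --pt "-0.05 0 -0.27 0 0.95 0" --gripper 1

```text
time_s: 8.75
eef_pos: [0.4911, 0.2589, 0.2041]
tool_rot: [[-0.97, -0.192, 0.146], [-0.189, 0.981, 0.029], [-0.149, 0.001, -0.989]]
wrist_force: [0.7, -0.6, 0.0]
width: 0.087
finger_force: 0.0
```

Emit:
arm_command --pt "-0.03 0 -0.27 0 0.95 0" --pt "0 0 -0.28 0 0.95 0" --pt "0 0 0 0 0 0.98" --pt "0 0 0 0 0 0.98" --pt "0 0 0 0 0 0.98" --pt "0 0 0 0 0 0.98" --pt "0 0 0 0 0 0.98" --pt "0 0 0 0 0 0.98" --pt "0 0 0 0 0 0.98" --pt "0 0 0 0 0 0.98"

```text
time_s: 9.75
eef_pos: [0.4894, 0.2584, 0.2304]
tool_rot: [[-0.906, 0.424, -0.0], [0.424, 0.906, 0.001], [0.0, 0.0, -1.0]]
wrist_force: [-0.3, -0.4, 0.8]
width: 0.0869
finger_force: 0.0
```

Emit:
arm_command --pt "0 0 0 0 0 0.98" --pt "0 0 0 0 0 0.98" --pt "0 0 0 0 0 0.98" --pt "0 0 0 0 0 0.98" --pt "0 0 0 0 0 0.98" --pt "0 0 0 0 0 0.98" --pt "0 0 0 0 0 0.98" --pt "0 0 0 0 0 0.98" --pt "0 0 0 0 0 0.98" --pt "0 0 0 0 0 0.98"

```text
time_s: 10.75
eef_pos: [0.4894, 0.2584, 0.2304]
tool_rot: [[-0.342, 0.94, -0.0], [0.94, 0.342, 0.0], [0.0, 0.0, -1.0]]
wrist_force: [0.3, -0.3, -0.2]
width: 0.0871
finger_force: 0.0
```

```bash
sed -i 's/>-30)&/>-15)\&/' lean.py; python3 lean.py
python3 - <<'E'
from meas import *
box(ST,[(-30,50),(5,150),(124,160)])
E
```

```text
t 10.8 F-pos [-89.9  75.  230.4] z [ 0.  0. -1.] y [0.988 0.156 0.   ] J [19.7  2.5 97.7  0.  79.7 -0.3] Fw [ 0.3 -0.3 -0.2] wd 0.0871 0.0
slope deg 0.5836945659750429 x [-4.5 11.6 27.5] z 133.133831411306
scene 504 rect [11.4 77. ] [ 36.8 117.7] 1.0 z [125.7 133.2 134.5 135.7 138.7]
top 350 rect [11.8 49.4] [70.2 32.6] 88.6 z [127.2 131.5 133.  134.8 138.2]
```

Run:
```python
from meas import *
G=tool(ST,[0,0,-1],[1,0,0])
W=[(w(ST,[11.5,75,200]),G,4),(w(ST,[11.5,75,108]),G,4)]
plan(W)
```

```text
[[-0.08,0.5,0.15,0,0,0.51],[-0.06,0.5,0.15,0,0,0.51],[-0.04,0.51,0.15,0,0,0.51],[-0.02,0.51,0.15,0,0,0.51],[0,0,0.46,0,0,0],[0,0,0.46,0,0,0],[0,0,0.46,0,0,0],[0,0,0.46,0,0,0]]
```

Emit:
arm_command --pt "-0.08 0.5 0.15 0 0 0.49" --pt "-0.06 0.5 0.15 0 0 0.49" --pt "-0.04 0.51 0.15 0 0 0.49" --pt "-0.02 0.51 0.15 0 0 0.49" --pt "0 0 0.4 0 0 0" --pt "0 0 0.4 0 0 0" --pt "0 0 0.4 0 0 0" --pt "0 0 0.4 0 0 0" --pt "0 0 0.24 0 0 0" --pt "0 0 0 0 0 0" --gripper 0.4

```text
time_s: 11.9
eef_pos: [0.5877, 0.2776, 0.1062]
tool_rot: [[-0.195, 0.981, -0.004], [0.981, 0.195, -0.001], [0.0, -0.004, -1.0]]
wrist_force: [0.6, 0.4, 0.2]
width: 0.0606
finger_force: 0.0
```

Emit:
arm_command --pt "0 0 0 0 0 0" --pt "0 0 0 0 0 0" --pt "0 0 0 0 0 0" --pt "0 0 0 0 0 0" --pt "0 0 0 0 0 0" --pt "0 0 0 0 0 0" --pt "0 0 0 0 0 0" --gripper -1

```text
time_s: 12.6
eef_pos: [0.5897, 0.2783, 0.1095]
tool_rot: [[-0.194, 0.981, 0.001], [0.981, 0.194, 0.001], [0.001, 0.001, -1.0]]
wrist_force: [-1.0, -1.0, 4.7]
width: 0.0316
finger_force: 30.0
```

Run:
```python
from meas import *
st()
for t in (0,15,30,38): 
  Q=tool(BAY,[-np.sin(np.radians(t)),0,-np.cos(np.radians(t))],[1,0,0]); chk([(w(BAY,[-190,0,70]),Q)])
```

```text
t 12.6 F-pos [ 12.3  75.3 109.5] z [ 0.001  0.001 -1.   ] y [1.    0.003 0.001] J [18.3 21.7 88.8  0.  69.4  7.1] Fw [-1.  -1.   4.7] wd 0.0316 30.00058146659285
ik 0.0 [-32.0, -1.0, 120.0, -0.0, 61.0, -34.0]
ik 0.0 [-27.0, 11.0, 108.0, -7.0, 74.0, -26.0]
ik 0.0 [-23.0, 24.0, 97.0, -12.0, 87.0, -21.0]
ik 0.0 [-22.0, 30.0, 91.0, -14.0, 94.0, -20.0]
```

Run:
```python
from meas import *
s=status.observe()
t=np.radians(38);G=tool(BAY,[-np.sin(t),0,-np.cos(t)],[1,0,-.1])
W=[(s['eef_pos']+[0,0,.12],s['tool_rot'],5),(w(BAY,[-185,0,230]),tool(BAY,[0,0,-1],[1,0,0])),(w(BAY,[-185,0,170]),G)]
chk(W);plan(W)
```

```text
ik 0.0 [18.0, 16.0, 83.0, 0.0, 81.0, 7.0]
ik 0.0 [-32.0, -11.0, 111.0, -0.0, 80.0, -34.0]
ik 0.0 [-22.0, 23.0, 88.0, -15.0, 104.0, -22.0]
[[0,0,-0.48,0,0,0],[0,0,-0.48,0,0,0],[0,0,-0.48,0,0,0],[0,0,-0.48,0,0,0],[0,0,-0.48,0,0,0],[-0.63,-0.38,0,0,0,0.16],[-0.64,-0.38,0,0,0,0.16],[-0.64,-0.37,0,0,0,0.16],[-0.65,-0.36,0,0,0,0.16],[-0.65,-0.35,0,0,0,0.16]]
[[-0.66,-0.34,0,0,0,0.16],[-0.66,-0.33,0,0,0,0.16],[-0.66,-0.33,0,0,0,0.16],[-0.67,-0.32,0,0,0,0.16],[-0.67,-0.31,0,0,0,0.16],[-0.68,-0.3,0,0,0,0.16],[-0.68,-0.29,0,0,0,0.16],[-0.68,-0.28,0,0,0,0.16],[0,0,0.13,0.92,0,0],[0,0.01,0.13,0.92,0,0]]
[[0,0.02,0.13,0.92,0,0],[0,0.03,0.13,0.92,0,0],[0,0.04,0.13,0.92,0,0],[0,0.05,0.12,0.92,0,0],[0,0.06,0.12,0.92,0,0],[0,0.07,0.12,0.92,0,0],[0,0.07,0.11,0.92,0,0]]
```

Emit:
arm_command --pt "0 0 -0.3 0 0 0" --pt "0 0 -0.48 0 0 0" --pt "0 0 -0.48 0 0 0" --pt "0 0 -0.48 0 0 0" --pt "0 0 -0.48 0 0 0" --pt "0 0 -0.18 0 0 0" --pt "0 0 0 0 0 0"

```text
time_s: 13.3
eef_pos: [0.5902, 0.2784, 0.2309]
tool_rot: [[-0.194, 0.981, 0.004], [0.981, 0.194, 0.002], [0.001, 0.004, -1.0]]
wrist_force: [0.7, -0.7, -0.7]
width: 0.0318
finger_force: 30.0
```

Emit:
arm_command --pt "-0.3 -0.18 0 0 0 0.16" --pt "-0.64 -0.38 0 0 0 0.16" --pt "-0.64 -0.37 0 0 0 0.16" --pt "-0.65 -0.36 0 0 0 0.16" --pt "-0.65 -0.35 0 0 0 0.16" --pt "-0.66 -0.34 0 0 0 0.16" --pt "-0.66 -0.33 0 0 0 0.16" --pt "-0.66 -0.33 0 0 0 0.16" --pt "-0.67 -0.32 0 0 0 0.16" --pt "-0.67 -0.31 0 0 0 0.16"

```text
time_s: 14.3
eef_pos: [0.4671, -0.0522, 0.2267]
tool_rot: [[-0.067, 0.998, -0.002], [0.998, 0.067, 0.001], [0.001, -0.002, -1.0]]
wrist_force: [0.3, 0.2, -0.8]
width: 0.0319
finger_force: 30.0
```

Emit:
arm_command --pt "-0.68 -0.3 0 0 0 0.16" --pt "-0.68 -0.29 0 0 0 0.16" --pt "-0.68 -0.28 0 0 0 0.16" --pt "-0.33 -0.2 0 0 0 0" --pt "0 0 0 0 0 0" --pt "0 0 0.13 0.92 0 0" --pt "0 0.01 0.13 0.92 0 0" --pt "0 0.02 0.13 0.92 0 0" --pt "0 0.03 0.13 0.92 0 0" --pt "0 0.04 0.13 0.92 0 0"

```text
time_s: 15.3
eef_pos: [0.4216, -0.171, 0.1942]
tool_rot: [[-0.03, 0.931, -0.363], [1.0, 0.028, -0.01], [0.001, -0.363, -0.932]]
wrist_force: [0.1, -1.0, -0.5]
width: 0.0319
finger_force: 30.0
```

Emit:
arm_command --pt "0 0.05 0.12 0.92 0 0" --pt "0 0.06 0.12 0.92 0 0" --pt "0 0.07 0.12 0.92 0 0" --pt "0 0.07 0.11 0.92 0 0" --pt "0 0 0 0 0 0"

```text
time_s: 15.8
eef_pos: [0.4211, -0.1703, 0.1648]
tool_rot: [[-0.031, 0.784, -0.62], [1.0, 0.027, -0.016], [0.004, -0.62, -0.784]]
wrist_force: [0.0, -0.6, -1.5]
width: 0.0317
finger_force: 30.0
```

Run:
```python
from meas import *
st(BAY)
t=np.radians(38);G=tool(BAY,[-np.sin(t),0,-np.cos(t)],[1,0,-.1])
im,d,p=grab('scene','s4')
cv2.imwrite('pics/s4c.png',cv2.resize(im[100:250,230:430],None,fx=4,fy=4,interpolation=cv2.INTER_CUBIC))
plan([(w(BAY,[-185,0,62]),G,5)])
```

```text
t 15.8 F-pos [-188.9    3.6  164.8] z [-0.62   0.003 -0.784] y [ 0.784  0.002 -0.62 ] J [-21.5  23.3  88.9 -14.4 103.4 -22.1] Fw [ 0.  -0.6 -1.5] wd 0.0317 29.999909419566393
[[-0.01,0.27,0.32,-0.01,-0.01,0],[-0.01,0.27,0.32,-0.01,-0.01,0],[-0.01,0.27,0.32,-0.01,-0.01,0],[-0.01,0.27,0.32,-0.01,-0.01,0],[-0.01,0.27,0.32,-0.01,-0.01,0]]
```

View pics/s4c.png

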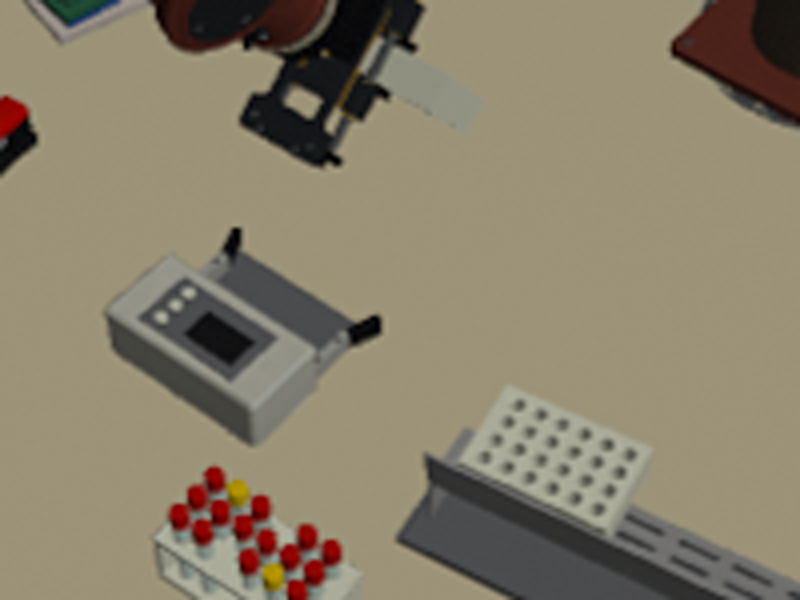

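The rack is held tilted in front of the bay at (430,90), and the other rack and the reader are undisturbed. I'll lower it until its edge touches.

Emit:
arm_command --pt "0 0.27 0.32 0 0 0" --pt "0 0.27 0.32 0 0 0" --pt "0 0.27 0.32 0 0 0" --pt "0 0.27 0.32 0 0 0" --pt "0 0.24 0.3 0 0 0" --pt "0 0 0 0 0 0"

```text
time_s: 16.45
eef_pos: [0.4237, -0.1711, 0.0639]
tool_rot: [[-0.029, 0.787, -0.617], [1.0, 0.024, -0.016], [0.002, -0.617, -0.787]]
wrist_force: [-0.2, 0.5, -1.1]
width: 0.0316
finger_force: 30.0
```

Emit:
arm_command --pt "0 0.025 0.03 0 0 0" --pt "0 0.025 0.03 0 0 0" --pt "0 0.025 0.03 0 0 0" --pt "0 0 0 0 0 0"

```text
time_s: 16.85
eef_pos: [0.4258, -0.1721, 0.0603]
tool_rot: [[-0.029, 0.789, -0.614], [1.0, 0.023, -0.018], [0.0, -0.614, -0.789]]
wrist_force: [0.5, 0.6, -0.8]
width: 0.0319
finger_force: 30.0
```

Emit:
arm_command --pt "0 0.025 0.03 0 0 0" --pt "0 0.025 0.03 0 0 0" --pt "0 0.025 0.03 0 0 0" --pt "0 0 0 0 0 0"

```text
time_s: 17.25
eef_pos: [0.4254, -0.1719, 0.0537]
tool_rot: [[-0.029, 0.788, -0.615], [1.0, 0.023, -0.017], [0.001, -0.615, -0.788]]
wrist_force: [-0.2, -0.5, -1.3]
width: 0.0317
finger_force: 30.0
```

Emit:
arm_command --pt "0 0.015 0.02 0 0 0" --pt "0 0 0 0 0 0"

```text
time_s: 17.45
eef_pos: [0.4257, -0.1721, 0.0528]
tool_rot: [[-0.029, 0.788, -0.615], [1.0, 0.023, -0.017], [0.001, -0.615, -0.789]]
wrist_force: [-0.7, -0.1, -0.3]
width: 0.0317
finger_force: 30.0
```

Emit:
arm_command --pt "0 0 0 0 0 0" --pt "0 0 0 0 0 0" --pt "0 0 0 0 0 0" --pt "0 0 0 0 0 0" --gripper 0

```text
time_s: 17.85
eef_pos: [0.4256, -0.172, 0.0529]
tool_rot: [[-0.029, 0.788, -0.615], [1.0, 0.023, -0.017], [0.001, -0.615, -0.789]]
wrist_force: [-0.7, -0.1, -0.5]
width: 0.043
finger_force: 0.1
```

Emit:
arm_command --pt "0 0 0 0 0 0" --pt "0 0 0 0 0 0" --pt "0 0 0 0 0 0" --pt "0 0 0 0 0 0" --pt "0 0 0 0 0 0" --gripper 1

```text
time_s: 18.35
eef_pos: [0.4256, -0.172, 0.0528]
tool_rot: [[-0.029, 0.788, -0.615], [1.0, 0.023, -0.017], [0.001, -0.615, -0.789]]
wrist_force: [0.7, -0.3, -0.2]
width: 0.0756
finger_force: 0.1
```

Run:
```python
from meas import *
st(BAY)
im,d,p=grab('scene','s5')
cv2.imwrite('pics/s5c.png',cv2.resize(im[90:210,260:420],None,fx=5,fy=5,interpolation=cv2.INTER_CUBIC))
```

```text
t 18.4 F-pos [-184.5    1.8   52.8] z [-0.615  0.002 -0.789] y [ 0.789 -0.002 -0.615] J [-21.5  32.   90.3 -14.   93.2 -19.5] Fw [ 0.7 -0.3 -0.2] wd 0.0756 0.09612837733584456
```

View pics/s5c.png

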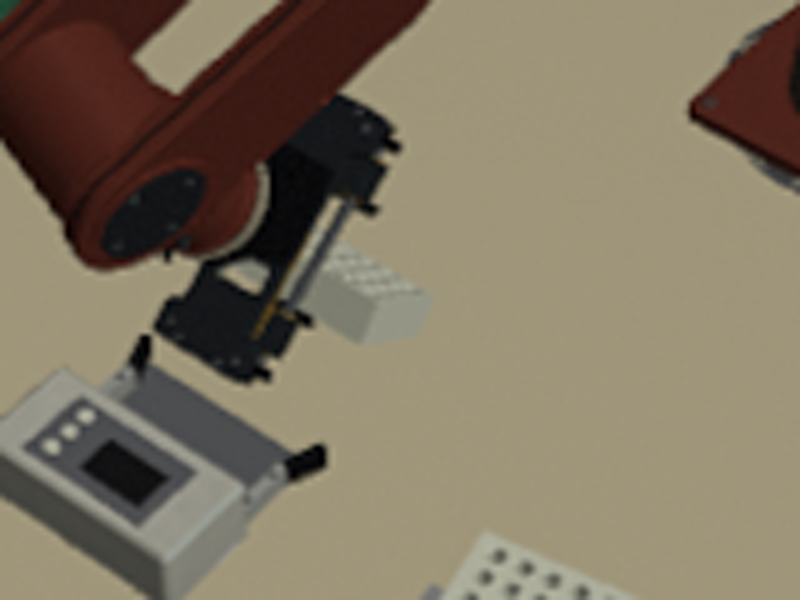

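The crop shows the rack leaning deck-up on the front finger at (370,300), clear of the rails. I'll lower it further with that finger, then withdraw.

Emit:
arm_command --pt "0 0 0 0 0 0" --pt "0 0 0 0 0 0" --pt "0 0.06 0 0 0 0" --pt "0 0.06 0 0 0 0" --pt "0 0.06 0 0 0 0" --pt "0 0.06 0 0 0 0" --pt "0 0.06 0 0 0 0" --pt "0 0 0 0 0 0" --gripper 1

```text
time_s: 19.2
eef_pos: [0.4376, -0.1716, 0.0432]
tool_rot: [[-0.029, 0.788, -0.615], [1.0, 0.023, -0.017], [0.001, -0.615, -0.789]]
wrist_force: [0.3, -0.7, 0.5]
width: 0.0869
finger_force: 0.2
```

Emit:
arm_command --pt "0 0 -0.15 0 0 0" --pt "0 0 -0.2 0 0 0" --pt "0 0 -0.3 0 0 0" --pt "0 0 -0.3 0 0 0" --pt "0 0 -0.3 0 0 0" --pt "0 0 -0.4 0 0 0" --pt "0 0 -0.4 0 0 0" --pt "0 0 -0.4 0 0 0" --pt "0 0 -0.4 0 0 0" --pt "0 0 0 0 0 0"

```text
time_s: 20.2
eef_pos: [0.528, -0.1696, 0.1591]
tool_rot: [[-0.03, 0.792, -0.61], [1.0, 0.023, -0.019], [-0.002, -0.61, -0.792]]
wrist_force: [-0.2, -0.4, 0.4]
width: 0.087
finger_force: 0.0
```

Run:
```python
from meas import *
st(BAY)
box(BAY,[(-260,-85),(-120,120),(22,50)])
# next: go up, upright, yaw so tool y = -+bay y
for y in (1,-1):
  G=tool(BAY,[0,0,-1],[0,y,0]); chk([(w(BAY,[-225,0,150]),G),(w(BAY,[-225,0,18]),G),(w(BAY,[-92,0,18]),G)])
```

```text
t 20.2 F-pos [-82.    1.  159.1] z [-0.61  -0.    -0.792] y [ 0.792 -0.002 -0.61 ] J [-18.4  36.2  71.  -12.8 108.2 -20.2] Fw [-0.2 -0.4  0.4] wd 0.087 0.0
scene 619 rect [-167.     3.4] [ 83.8 122.5] 0.7 z [23.  28.6 30.8 32.6 36.2]
top 259 rect [-166.   -44.1] [34.8 80.1] 85.4 z [24.4 29.2 30.9 32.8 36.4]
ik 0.0 [-35.0, -12.0, 120.0, -0.0, 72.0, -127.0]
ik 0.0 [-35.0, 0.0, 125.0, 0.0, 54.0, -127.0]
ik 0.0 [-27.0, 16.0, 108.0, -0.0, 56.0, -118.0]
ik 0.0 [-35.0, -12.0, 120.0, 0.0, 72.0, 53.0]
ik 0.0 [-35.0, 0.0, 125.0, -0.0, 54.0, 53.0]
ik 0.0 [-27.0, 16.0, 108.0, 0.0, 56.0, 62.0]
```

Run:
```python
from meas import *
U=tool(BAY,[0,0,-1],[1,0,0]);G=tool(BAY,[0,0,-1],[0,-1,0])
W=[(w(BAY,[-160,2,190]),U,9),(w(BAY,[-240,2,150]),G,20),(w(BAY,[-240,2,12]),G,6)]
plan(W)
```

```text
[[0,-0.18,0.04,-0.92,0,0],[0,-0.18,0.03,-0.92,0,0],[0,-0.18,0.02,-0.92,0,0],[0,-0.18,0,-0.92,0,0],[0,-0.18,-0.01,-0.92,0,0],[0,-0.18,-0.02,-0.92,0,0],[0,-0.18,-0.04,-0.92,0,0],[0,-0.18,-0.05,-0.92,0,0],[0,-0.17,-0.06,-0.92,0,0],[0,-0.08,0.04,0,0,0.98]]
[[-0.01,-0.08,0.04,0,0,0.98],[-0.01,-0.08,0.04,0,0,0.98],[-0.02,-0.08,0.04,0,0,0.98],[-0.02,-0.08,0.04,0,0,0.98],[-0.03,-0.07,0.04,0,0,0.98],[-0.04,-0.07,0.04,0,0,0.98],[-0.04,-0.07,0.04,0,0,0.98],[-0.05,-0.06,0.04,0,0,0.98],[-0.05,-0.06,0.04,0,0,0.98],[-0.06,-0.06,0.04,0,0,0.98]]
[[-0.06,-0.05,0.04,0,0,0.98],[-0.06,-0.05,0.04,0,0,0.98],[-0.07,-0.04,0.04,0,0,0.98],[-0.07,-0.04,0.04,0,0,0.98],[-0.07,-0.03,0.04,0,0,0.98],[-0.08,-0.02,0.04,0,0,0.98],[-0.08,-0.02,0.04,0,0,0.98],[-0.08,-0.01,0.04,0,0,0.98],[-0.08,-0.01,0.04,0,0,0.98],[0,0,0.46,0,0,0]]
[[0,0,0.46,0,0,0],[0,0,0.46,0,0,0],[0,0,0.46,0,0,0],[0,0,0.46,0,0,0],[0,0,0.46,0,0,0]]
```

Emit:
arm_command --pt "0 -0.18 0.04 -0.92 0 0" --pt "0 -0.18 0.03 -0.92 0 0" --pt "0 -0.18 0.02 -0.92 0 0" --pt "0 -0.18 0 -0.92 0 0" --pt "0 -0.18 -0.01 -0.92 0 0" --pt "0 -0.18 -0.02 -0.92 0 0" --pt "0 -0.18 -0.04 -0.92 0 0" --pt "0 -0.18 -0.05 -0.92 0 0" --pt "0 -0.17 -0.06 -0.92 0 0" --pt "0 -0.08 0.04 0 0 0.98" --gripper 0.4

```text
time_s: 21.3
eef_pos: [0.444, -0.1712, 0.1872]
tool_rot: [[0.052, 0.999, 0.001], [0.999, -0.052, 0.001], [0.001, 0.001, -1.0]]
wrist_force: [0.8, 1.2, -0.5]
width: 0.0608
finger_force: 0.0
```

Emit:
arm_command --pt "-0.01 -0.08 0.04 0 0 0.98" --pt "-0.01 -0.08 0.04 0 0 0.98" --pt "-0.02 -0.08 0.04 0 0 0.98" --pt "-0.02 -0.08 0.04 0 0 0.98" --pt "-0.03 -0.07 0.04 0 0 0.98" --pt "-0.04 -0.07 0.04 0 0 0.98" --pt "-0.04 -0.07 0.04 0 0 0.98" --pt "-0.05 -0.06 0.04 0 0 0.98" --pt "-0.05 -0.06 0.04 0 0 0.98" --pt "-0.06 -0.06 0.04 0 0 0.98"

```text
time_s: 22.3
eef_pos: [0.4047, -0.1722, 0.1662]
tool_rot: [[0.743, 0.67, -0.002], [0.67, -0.743, 0.002], [-0.0, -0.003, -1.0]]
wrist_force: [0.0, -0.1, -1.0]
width: 0.0609
finger_force: 0.0
```

Emit:
arm_command --pt "-0.06 -0.05 0.04 0 0 0.98" --pt "-0.06 -0.05 0.04 0 0 0.98" --pt "-0.07 -0.04 0.04 0 0 0.98" --pt "-0.07 -0.04 0.04 0 0 0.98" --pt "-0.07 -0.03 0.04 0 0 0.98" --pt "-0.08 -0.02 0.04 0 0 0.98" --pt "-0.08 -0.02 0.04 0 0 0.98" --pt "-0.08 -0.01 0.04 0 0 0.98" --pt "-0.08 -0.01 0.04 0 0 0.98" --pt "0 0 0 0 0 0"

```text
time_s: 23.3
eef_pos: [0.3686, -0.173, 0.1482]
tool_rot: [[1.0, 0.031, -0.002], [0.031, -1.0, 0.002], [-0.002, -0.002, -1.0]]
wrist_force: [0.7, -0.9, -0.1]
width: 0.0607
finger_force: 0.0
```

Run:
```python
from meas import *
st(BAY)
box(BAY,[(-260,-82),(-120,120),(22,50)])
box(BAY,[(-20,100),(-120,120),(45,75)])
G=tool(BAY,[0,0,-1],[0,-1,0])
plan([(w(BAY,[-240,2,12]),G,6),(w(BAY,[-190,2,12]),G,5)])
```

```text
t 23.3 F-pos [-241.4    2.6  148.2] z [-0.002  0.002 -1.   ] y [-0.001 -1.    -0.002] J [-36.3 -14.7 122.6   0.   72.3  51.9] Fw [ 0.7 -0.9 -0.1] wd 0.0607 0.0
scene 613 rect [-167.5    3.8] [122.5  84.3] 88.7 z [22.5 28.4 30.8 32.7 36.1]
top 921 rect [-164.5   -0.5] [118.5  78.9] 88.5 z [24.2 28.5 30.4 32.2 35.5]
scene 648 rect [39.   4.8] [164.9  80.4] 89.2 z [48.7 55.1 57.  58.9 63. ]
top 1010 rect [41.1 -0. ] [160.4  80.1] 89.9 z [49.8 54.2 56.2 58.  62.2]
[[0,0,0.46,0,0,0],[0,0,0.46,0,0,0],[0,0,0.46,0,0,0],[0,0,0.46,0,0,0],[0,0,0.46,0,0,0],[0,0,0.46,0,0,0],[0.2,0,0,0,0,0],[0.2,0,0,0,0,0],[0.2,0,0,0,0,0],[0.2,0,0,0,0,0]]
[[0.2,0,0,0,0,0]]
```

Emit:
arm_command --pt "0 -0.03 0.46 0 0 0" --pt "0 -0.03 0.46 0 0 0" --pt "0 0 0.46 0 0 0" --pt "0 0 0.46 0 0 0" --pt "0 0 0.46 0 0 0" --pt "0 0 0.42 0 0 0" --pt "0 0 0 0 0 0" --pt "0.2 0 0 0 0 0" --pt "0.2 0 0 0 0 0" --pt "0.2 0 0 0 0 0"

```text
time_s: 24.5
eef_pos: [0.4023, -0.1705, 0.0151]
tool_rot: [[0.999, 0.032, 0.003], [0.032, -0.999, -0.001], [0.003, 0.001, -1.0]]
wrist_force: [-1.4, 0.2, 0.7]
width: 0.0611
finger_force: 0.5
```

Emit:
arm_command --pt "0.2 0 0 0 0 0" --pt "0.2 0 0 0 0 0" --pt "0.2 0 0 0 0 0" --pt "0.2 0 0 0 0 0" --pt "0.2 0 0 0 0 0" --pt "0.2 0 0 0 0 0" --pt "0.2 0 0 0 0 0" --pt "0.2 0 0 0 0 0" --pt "0 0 0 0 0 0"

```text
time_s: 25.4
eef_pos: [0.4817, -0.1674, 0.014]
tool_rot: [[0.999, 0.032, 0.002], [0.032, -0.999, 0.0], [0.002, -0.0, -1.0]]
wrist_force: [0.2, -0.4, -0.1]
width: 0.0609
finger_force: 0.0
```

Run:
```python
from meas import *
st(BAY)
box(BAY,[(-260,-10),(-62,62),(22,42)],('top',))
```

```text
t 25.4 F-pos [-128.2    4.6   14. ] z [ 0.002  0.    -1.   ] y [ 0.001 -1.    -0.   ] J [-2.810e+01  1.190e+01  1.131e+02  1.000e-01  5.490e+01  6.010e+01] Fw [ 0.2 -0.4 -0.1] wd 0.0609 0.0
top 239 rect [-52.1   1.5] [ 46.2 121.7] 9.6 z [25.  28.3 30.4 32.4 35.9]
```

Emit:
arm_command --pt "0.1 0 0 0 0 0" --pt "0.1 0 0 0 0 0" --pt "0.1 0 0 0 0 0" --pt "0.1 0 0 0 0 0" --pt "0 0 0 0 0 0"

```text
time_s: 25.95
eef_pos: [0.5009, -0.1667, 0.0139]
tool_rot: [[0.999, 0.032, 0.001], [0.032, -0.999, 0.0], [0.001, -0.0, -1.0]]
wrist_force: [0.1, -0.0, 0.6]
width: 0.0613
finger_force: 0.0
```

Emit:
arm_command --pt "0.06 0 0 0 0 0" --pt "0.06 0 0 0 0 0" --pt "0 0 0 0 0 0"

```text
time_s: 26.25
eef_pos: [0.5065, -0.1665, 0.0138]
tool_rot: [[0.999, 0.032, 0.001], [0.032, -0.999, 0.0], [0.001, -0.0, -1.0]]
wrist_force: [-0.1, 0.7, 0.5]
width: 0.0608
finger_force: 0.0
```

Emit:
arm_command --pt "0.04 0 0 0 0 0" --pt "0.04 0 0 0 0 0" --pt "0 0 0 0 0 0"

```text
time_s: 26.55
eef_pos: [0.5103, -0.1663, 0.0137]
tool_rot: [[0.999, 0.032, 0.001], [0.032, -0.999, 0.001], [0.001, -0.0, -1.0]]
wrist_force: [-0.4, 0.0, 0.2]
width: 0.0608
finger_force: 0.0
```

Emit:
arm_command --pt "0.04 0 0 0 0 0" --pt "0.04 0 0 0 0 0" --pt "0.04 0 0 0 0 0" --pt "0 0 0 0 0 0"

```text
time_s: 26.95
eef_pos: [0.5164, -0.1661, 0.0138]
tool_rot: [[0.999, 0.032, 0.001], [0.032, -0.999, 0.0], [0.001, -0.0, -1.0]]
wrist_force: [-0.2, 0.6, -0.2]
width: 0.061
finger_force: 0.0
```

Emit:
arm_command --pt "0.04 0 0 0 0 0" --pt "0 0 0 0 0 0"

```text
time_s: 27.15
eef_pos: [0.5183, -0.166, 0.0137]
tool_rot: [[0.999, 0.032, 0.0], [0.032, -0.999, 0.001], [0.0, -0.001, -1.0]]
wrist_force: [0.0, 0.7, -0.5]
width: 0.0611
finger_force: 0.0
```

Emit:
arm_command --pt "0.04 0 0 0 0 0" --pt "0 0 0 0 0 0"

```text
time_s: 27.35
eef_pos: [0.5186, -0.1659, 0.0136]
tool_rot: [[0.999, 0.032, -0.003], [0.032, -0.999, 0.001], [-0.003, -0.001, -1.0]]
wrist_force: [-7.0, -0.1, 5.3]
width: 0.061
finger_force: 3.3
```

Emit:
arm_command --pt "0.02 0 0 0 0 0" --pt "0 0 0 0 0 0" --pt "0 0 0 0 0 0"

```text
time_s: 27.65
eef_pos: [0.5186, -0.1659, 0.0135]
tool_rot: [[0.999, 0.032, -0.005], [0.032, -0.999, 0.001], [-0.005, -0.001, -1.0]]
wrist_force: [-10.2, -0.9, 8.6]
width: 0.0611
finger_force: 5.1
```

Emit:
arm_command --pt "-0.05 0 0 0 0 0" --pt "-0.1 0 0 0 0 0" --pt "-0.4 0 0 0 0 0" --pt "-0.4 0 0 0 0 0" --pt "-0.4 0 0 0 0 0" --pt "-0.6 0 -0.6 0 0 0" --pt "-0.5 0 -0.8 0 0 0" --pt "0 0 -0.8 0 0 0" --pt "0 0 -0.8 0 0 0" --pt "0 0 0 0 0 0"

```text
time_s: 28.65
eef_pos: [0.402, -0.1722, 0.1701]
tool_rot: [[0.999, 0.032, 0.011], [0.032, -0.999, -0.006], [0.01, 0.006, -1.0]]
wrist_force: [0.3, -0.7, -0.3]
width: 0.0611
finger_force: 0.0
```

Run:
```python
from meas import *
st(BAY)
box(BAY,[(-150,-5),(-62,62),(24,42)],('top','scene'))
im,d,p=grab('top','t6');im2,_,_=grab('scene')
a=cv2.resize(im[170:270,330:440],None,fx=4,fy=4,interpolation=cv2.INTER_CUBIC);b=cv2.resize(im2[150:220,240:330],(400,400),interpolation=cv2.INTER_CUBIC)
cv2.imwrite('pics/fin.png',np.hstack([a[:400,:400],b]))
```

```text
t 28.6 F-pos [-208.     2.3  170.1] z [ 0.01  -0.006 -1.   ] y [ 0.    -1.     0.006] J [-33.6 -12.1 118.    0.   73.4  54.6] Fw [ 0.3 -0.7 -0.3] wd 0.0611 0.0
top 937 rect [-42.6  -0.1] [ 75.  118.7] 0.1 z [25.  28.3 30.4 32.1 36. ]
scene 511 rect [-48.7   2.7] [ 70.4 118.6] 1.1 z [24.7 29.  30.8 32.5 36. ]
```

View pics/fin.png

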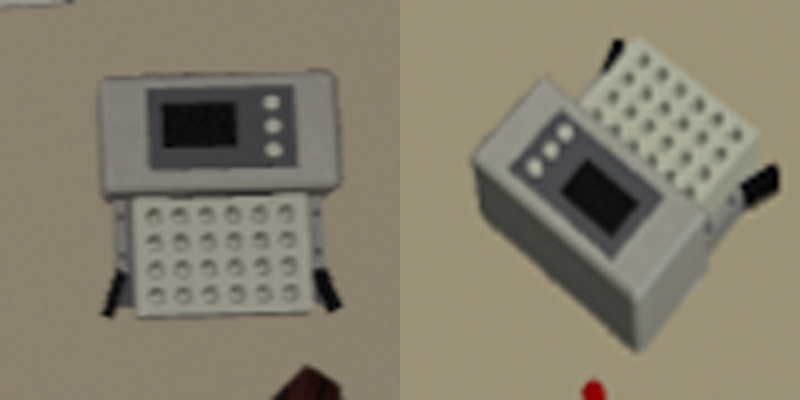

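The left half shows the rack with holes up between the rails, its long side against the housing (pixel row 195) and square to it. The measured z of 30.8 mm and yaw of 0.1° confirm it lies flat and aligned. I'll hand it in.

```bash
python3 -c "
from bench import manip
print(manip.finish_job())"
```

```text
the job is handed in; nothing more can be done
None
```

The upside-down rack is now right way up, holes on top, and sits flat between the rails of the reader's bay with its long side against the stop; I handed the job in after about 29 s of robot time, and the other things on the bench were not touched.

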